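# Extend the telescopic scrubbing brush and take it up

### The arm

A 6-joint arm with a two-finger parallel gripper is mounted at the origin on the work surface. World frame = base frame: x ahead of the robot, y to its left, z up, the work surface at z = 0. Lengths are in mm, angles in rad, forces in N, time in s.
With the tool pointing down it reaches from about 350 to 775 mm from the base axis. Payload 7.3 kg.
Tool frame: the origin (TCP) lies on the centre line of the jaws, within the pads' length; the fingertips stand 17 mm ahead of it and the grasp point (between the pads) lies 2 mm behind it; z points along the fingers, y is the line along which they close (so a half turn about z gives the same grasp; the last joint's range is limited). The gripper opens to 92 mm and grips with 3 to 60 N. Pads are 19 mm wide; open, the fingers measure 130 mm over their backs; the gripper's body (75 mm by 190 mm) begins 47 mm behind the grasp point.
Start: joints at [-1.445, 0.342, 1.524, -0, 1.275, -0.146], TCP at [140.966, -505.739, 243.741] pointing down, gripper open.
Joint ranges: [-2.53, 2.53], [-0.77, 2.02], [0.04, 2.7], [-1, 4.14], [0.28, 2.66], [-3.11, 3.11]. Speed limits (rad/s): [2.57, 2.57, 3.14, 3.14, 3.14, 3.14].

### API

Orientations are given as [roll, pitch, yaw] about the fixed x, y, z axes, in that order (R = Rz(yaw) Ry(pitch) Rx(roll)).
In Python, from plant import bot gives the robot as it stands. The module is installed in compiled form; this text tells all that it offers.
- The arm moves only by the shell command python3 -m pendant 'ROWS'. ROWS is JSON, a list of rows, each a list of 3 entries, a list of its own where there are three numbers: the shift along the world's x, y, z as a fraction of full scale, then the turn, a rotation vector about the world's x, y, z as a fraction of full scale, then the opening, from -1 (shut) to 1 (fully open), so that 0 is half open. In form: [[[tx, ty, tz], [rx, ry, rz], claw], ...]. A call has exactly 10 rows; each row shifts and turns the commanded pose from where the row before left it; what a row does not reach is not made up. Full scale, the value 1, is 30 mm for a shift and 0.12 rad for a turn. A row lasts 1/12 s, in which the tool goes at most 41.7 mm and 7.16 degrees, less where a joint would pass 70% of its speed; a pose out of reach is approached as far as the arm can. A call with a number of a shift or a turn outside -1 to 1 is refused whole. A call with a gripper value outside its range is refused whole. The fingers move at their own pace and stop on an object; the grip force is fixed at half the most. Time passes only in rows, so rows that do not move let the fingers close, or fill a call up. It gives the time, the measured TCP pose, the force, the opening and the grip force at its end, in the units of the state.
- bot.get_obs(): the state, without advancing time (a new reading comes with each control period).
- bot.capture(name): name is "scene" or "top" or "wrist"; returns the picture (480x640x3 uint8, blue, green, red); there is no depth.
- bot.camera_params(name): a dict with "fovy" (degrees; the focal length in pixels is half the picture's height over the tangent of half this angle, whatever the lens; pixels are square), "cx", "cy" (the principal point, pixels), "camera_from_world" (4x4, takes a point from world to camera coordinates). Camera axes: x right, y down, z forward; pixel columns grow to the right and rows downward; lengths in mm; the calibration is good to about 2 mm. The wrist camera is an equidistant fisheye: a pixel r from the principal point sees the ray r / f radians off the axis. A picture is of the moment at which its call begins: read the wrist's pose just before it. camera_params takes no time and is no camera call; for the wrist camera it gives the pose at the moment of the call.
- bot.close_job(): hands the job in; it is judged then, once.
The state is a dict: "time": time; "joint_positions": joint angles; "dq": joint speeds; "tau": joint torques, N m; "tool_pos": TCP position; "tcp_rot": TCP orientation; "contact_force": force on the tool from outside, world axes, zero at the start; "moment": the same for the moment, N m; "grip_width": finger opening in mm; "finger_force": force on a finger pad.
Only numpy, scipy, OpenCV 4.12 (cv2) and the standard library are available. Lean on these libraries where they do the work, as an engineer would, in place of code of your own. Each camera call takes 0.05 s, during which the arm holds its last target. There are 200 camera calls.

### The job

The tiles need scrubbing higher up, so get the telescopic brush ready: it lies collapsed in its steel rest with its head behind the slotted end plate. Squeeze the release button on the black latch housing and, with the head still caught behind the plate, draw the handle straight back past the first stop to the second stop (fully out), then lift the whole brush, about level, up clear of the rest. Finish while still holding it up, fully extended, and leave the other things on the counter where they stand.

Things in the scene. Friction and masses are not known exactly. Their poses are not given: they have to be found in the camera images.
- brush: Telescopic scrubbing brush, about 0.29 kg, lying level and loose in its rest. Origin: on the tube axis in the middle of the latch housing, 62 mm above the counter at the start; it stays with housing and handle when the brush is extended. x along the brush towards the head, z up, y across. Behind the housing: grey round handle, 26 mm thick, x -30 to -230 mm.
- latch_housing (a point): Middle of the latch housing (same point and axes as the brush's origin): a black block 60 mm long (x), 32 mm wide (y), 34 mm high (z). Pinching it across y from above within 12 mm of its middle, with 40 N or more, presses the button and grips the brush at once; this is also about the balance point of the extended brush.
- button_face (a point): Middle of the outer face of the release button: a grey pad 26 mm long (x) and 14 mm high (z) on the housing's -y side, the side away from the robot, 4.5 mm proud of the housing, so that housing and button together are 36.5 mm wide.
- release_button (a joint): Travel of the button towards brush +y: 0 out, 0.0045 m flush, at most 0.0055. Its spring gives 2.7 N at first, 7 N when flush. Its tooth locks the tube at home and at both stops; the tube slides only while it is in by more than about 0.0035. Let go, it locks at the next stop the tube meets. It may be in or out at the end.
- telescope (a joint): How far the inner tube (aluminium, 14 mm thick) with the head is drawn out of the handle: 0 m collapsed (home), 0.060 first stop, 0.120 second stop, the end of its travel. Friction of about 2.5 N keeps it where it is while the button is in.
- brush_head (a point): Middle of the underside of the bristles, 50 mm below the tube axis; 101 mm ahead of the brush's origin when collapsed, 221 mm when fully extended. The head is a wooden block 86 mm long and 60 mm wide with white bristles 30 mm long; its back face lies 43 mm behind this point.
- brush_rest: Stainless drip tray, fixed, 370 mm long (x -200 to 170) and 110 mm wide. Origin: on the counter under the button's home place; x towards the brush head, z up. Floor top at z 12 mm, side lips up to 26 mm; between end plate and cradle nothing stands higher than that.
- end_plate_slot (a point): Middle of the slot in the rest's end plate, at tube-axis height. The plate, 4 mm thick, rises to 74 mm; the neck lies in its open-topped slot, 17 mm wide. The head lies beyond: the brush slides back 8 to 16 mm before the head's back face catches on the plate. After a hard pull the head jams on the plate: ease the brush some 6 mm forward before lifting.
- cradle (a point): Bottom of the open-topped notch, 30 mm wide, in the cradle wall that carries the back of the handle, 49 mm above the counter and 198 mm behind the rest's origin; the wall is 64 mm high and 4 mm thick. The handle slides back through the notch; behind it the counter is free for 180 mm.
- mug: Blue enamel mug, 80 mm across, 80 mm high, with a handle; origin under its centre. A bystander.
- glass: Drinking glass, 68 mm across, 95 mm high; origin under its centre. A bystander.
- bowl: White ceramic soup bowl, 150 mm across, 58 mm high; origin under its centre. A bystander.
- spoon: Wooden spoon, 250 mm long, lying on the counter between the robot and the rest. A bystander.
- jar: Glass jar with a steel lid, 76 mm across, 100 mm high, at the left; origin under its centre. A bystander.
- plate: White plate, 160 mm across, at the right; origin under its centre. A bystander.

How it is judged (in metres and radians):
On the way, in this order (a step that is already met when the one before it is completed fails the run):
1. the release button is squeezed in by the fingers while the brush is still collapsed in its rest (value of joint release_button above 0.003 m and value of joint telescope below 0.015 m and contact force between the fingers and brush above 2 N and z of brush_head in the frame of brush_rest below 0.035 m), for 0.1 s.
2. the handle is drawn out to the second stop while the head is still down behind the slotted plate of the rest (value of joint telescope above 0.114 m and z of brush_head in the frame of brush_rest below 0.035 m and x of brush_head in the frame of brush_rest between 0.08 and 0.13 m), for 0.1 s.
At the end, for the whole second after the job is handed in: The brush is drawn out to its second stop (within 6 mm of full travel) and held in the fingers, still, level within 20 degrees, its axis at least 130 mm above the counter and its bristles higher than the 74 mm end plate, touching neither the rest nor anything that carries it (value of joint telescope above 0.114 m and height (world z) of brush above 0.13 m and height (world z) of brush_head above 0.076 m and angle between brush's own x axis and vertical between 1.22 and 1.92 rad and contact force between the fingers and brush above 2 N and contact force between brush and brush_rest below 0.1 N and linear speed of brush below 0.05 m/s); the arm keeps its last pose, push and grip.
It fails at once if a bystander on the counter is knocked or shifted by more than 30 mm (distance of any of mug, glass, bowl, spoon, jar, plate from where it was at the start of the episode above 0.03 m).
It also fails if it takes over 38 s, if anything falls off the work surface, if the arm or the gripper's body presses on something with over 40 N, if the wrist force passes 120 N, or if a joint passes its speed limit or range.

## Working session

There is one attempt and no reset: what is moved stays moved. The work goes in short steps, Python scripts to look and compute and a shell command to move; the robot and the scene stay as the last step left them, time stands still between calls to the robot, and variables do not carry over. Pictures are saved under pics/ and viewed, at most 10 in all, crops included, and the job is handed in when it is done.

```bash
mkdir -p pics; cat > h.py <<'E'
import numpy as np,cv2
from plant import bot
def ray(name,u,v):
    p=bot.camera_params(name);f=240/np.tan(np.radians(p["fovy"])/2)
    T=np.array(p["camera_from_world"]);R=T[:3,:3];c=-R.T@T[:3,3]
    return c,R.T@np.array([(u-p["cx"])/f,(v-p["cy"])/f,1])
def at(name,u,v,z):
    c,d=ray(name,u,v);return (c+d*(z-c[2])/d[2]).round(1)
E
python3 - <<'E'
from h import *
for n in ("scene","top"): cv2.imwrite(f"pics/{n}1.png",bot.capture(n))
print(bot.get_obs())
E
```

```text
{'time': 0.1, 'joint_positions': array([-1.44497080e+00,  3.42638926e-01,  1.52490169e+00,  3.74813845e-05,
        1.27538223e+00, -1.46050367e-01]), 'dq': array([-0.0007553 , -0.00110098, -0.00239915, -0.0006208 , -0.00064981,
       -0.0018494 ]), 'tau': array([ 1.35008308e-03, -4.32004595e+01, -2.44693887e+01,  7.18998467e-02,
        5.25565655e-02, -4.03497711e-05]), 'tool_pos': array([ 140.94821656, -505.3887568 ,  243.12867923]), 'tcp_rot': array([-3.14028184e+00, -2.29045992e-04,  2.71864803e-01]), 'contact_force': array([ 0.37738965, -0.06973387,  0.00461001]), 'moment': array([ 0.01371904, -0.01499689,  0.04521993]), 'finger_force': 0.0, 'grip_width': 91.92550285800405}
```

View pics/top1.png

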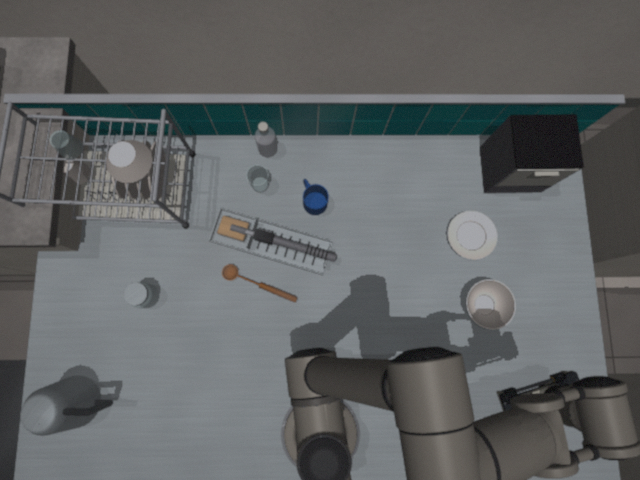

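View pics/scene1.png

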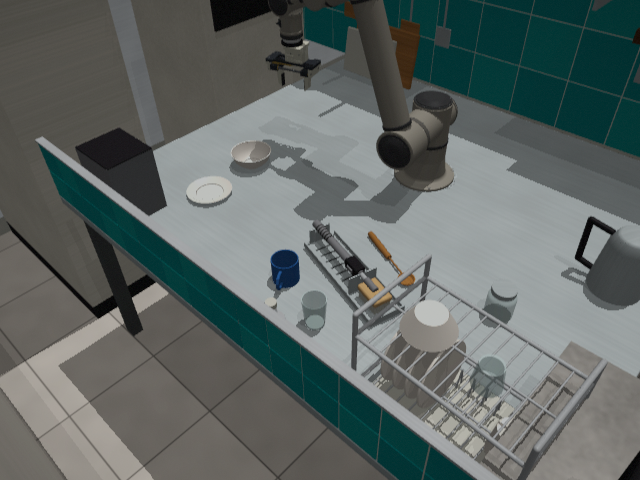

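The top view shows the brush with its head at about (232,228), the black housing at about (264,237) and the handle end at about (335,257). The mug is at (315,198), the glass at (260,184), and the spoon runs from (230,271) to (296,298). I'll zoom in next.

```bash
python3 - <<'E'
from h import *
im=cv2.imread("pics/top1.png")[200:285,205:345]
cv2.imwrite("pics/crop1.png",cv2.resize(im,None,fx=5.5,fy=5.5,interpolation=cv2.INTER_CUBIC))
for k,u,v,z in [("head",232,228,70),("housing",264,237,79),("handle end",335,257,75),("mug",315,198,80),("glass",260,184,95),("spoonL",230,271,10),("spoonR",296,298,8),("base",322,435,0)]: print(k,at("top",u,v,z))
E
```

```text
head [604.5 264.1  70. ]
housing [574.2 166.   79. ]
handle end [512.5 -46.7  75. ]
mug [694.7  11.6  80. ]
glass [735.2 178.4  95. ]
spoonL [480.9 277.2  10. ]
spoonR [395.5  72.1   8. ]
base [-6.1 -3.5  0. ]
```

View pics/crop1.png

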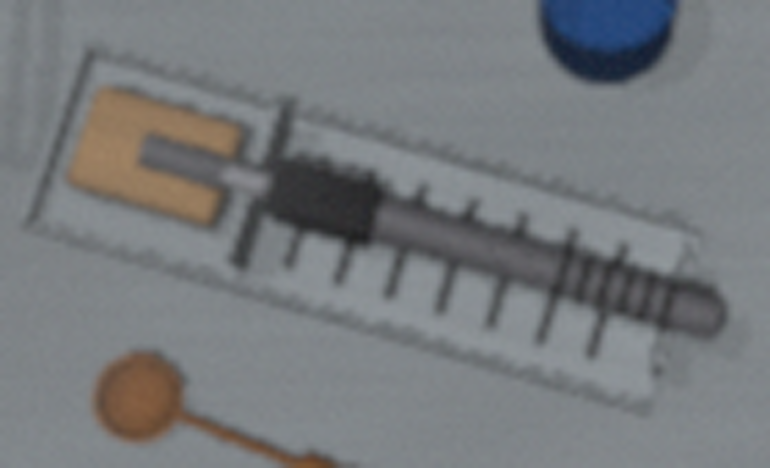

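The crop shows the housing centred near (325,202), the neck at (240,178), the handle end at (712,312), and the slotted plate from (287,100) to (242,265). The tray corners are at (92,50), (30,222), (695,235) and (645,410).

```bash
python3 - <<'E'
from h import *
A=lambda u,v,z:at("top",205+(u+.5)/5.5-.5,200+(v+.5)/5.5-.5,z)
a,b,c,d=[A(*p,26) for p in((92,50),(30,222),(695,235),(645,410))]
print(a,b,c,d,"yaw",np.arctan2(*(a-c)[1::-1]),np.arctan2(*(b-d)[1::-1]),"len",np.linalg.norm(a-c),np.linalg.norm(b-d),"wid",np.linalg.norm(a-b),np.linalg.norm(c-d))
n,h,e=A(240,178,68),A(325,200,79),A(718,315,62)
print(n,h,e,"axis yaw",np.arctan2(*(n-e)[1::-1]),"h-e",np.linalg.norm(h-e))
m=(a+b)/2;t=a-c;t/=np.linalg.norm(t);print("rest origin est from front",m-170*t, "from back",(c+d)/2+200*t)
print("plate ends z74",A(287,100,74),A(242,265,26))
print("housing f/b",A(272,187,79),A(380,215,79))
E
```

```text
[677.  306.7  26. ] [576.6 338.8  26. ] [566.6 -38.   26. ] [466.9  -8.3  26. ] yaw 1.2608407692924533 1.264683072854457 len 361.9478553604096 364.02266412958414 wid 105.40668859232794 104.02970729556057
[592.4 215.   68. ] [577.4 167.   79. ] [514.9 -47.9  62. ] axis yaw 1.2841271944956194 h-e 224.44879148705613
rest origin est from front [574.94722695 160.85098849  26.        ] from back [577.75326241 167.3194253   26.        ]
plate ends z74 [635.  189.1  74. ] [551.1 218.6  26. ]
housing f/b [584.9 196.   79. ] [568.9 136.9  79. ]
```

```bash
R='[[0.485,0.745,-0.05],[0,0,0.277],1]'
python3 -m pendant '[[[0.485,0.745,-0.05],[0,0,0.277],1],[[0.485,0.745,-0.05],[0,0,0.277],1],[[0.485,0.745,-0.05],[0,0,0.277],1],[[0.485,0.745,-0.05],[0,0,0.277],1],[[0.485,0.745,-0.05],[0,0,0.277],1],[[0.485,0.745,-0.05],[0,0,0.277],1],[[0.485,0.745,-0.05],[0,0,0.277],1],[[0.485,0.745,-0.05],[0,0,0.277],1],[[0.485,0.745,-0.05],[0,0,0.277],1],[[0.485,0.745,-0.05],[0,0,0.277],1]]'
```

```text
time: 0.93
tool_pos: [286.8, -280.9, 228.5]
tcp_rot: [-3.141, -0.0, 0.606]
contact_force: [1.1, 0.1, -0.4]
grip_width: 92.0
finger_force: 0.0
```

```bash
python3 -m pendant '[[[0.485,0.745,-0.05],[0,0,0.277],1],[[0.485,0.745,-0.05],[0,0,0.277],1],[[0.485,0.745,-0.05],[0,0,0.277],1],[[0.485,0.745,-0.05],[0,0,0.277],1],[[0.485,0.745,-0.05],[0,0,0.277],1],[[0.485,0.745,-0.05],[0,0,0.277],1],[[0.485,0.745,-0.05],[0,0,0.277],1],[[0.485,0.745,-0.05],[0,0,0.277],1],[[0.485,0.745,-0.05],[0,0,0.277],1],[[0.485,0.745,-0.05],[0,0,0.277],1]]'
python3 -m pendant '[[[0.485,0.745,-0.05],[0,0,0.277],1],[[0.485,0.745,-0.05],[0,0,0.277],1],[[0.485,0.745,-0.05],[0,0,0.277],1],[[0.485,0.745,-0.05],[0,0,0.277],1],[[0.485,0.745,-0.05],[0,0,0.277],1],[[0.485,0.745,-0.05],[0,0,0.277],1],[[0.485,0.745,-0.05],[0,0,0.277],1],[[0.485,0.745,-0.05],[0,0,0.277],1],[[0.485,0.745,-0.05],[0,0,0.277],1],[[0,0,0],[0,0,0],1]]'
python3 - <<'E'
from h import *
cv2.imwrite("pics/w1.png",bot.capture("wrist"))
p=bot.camera_params("wrist");print(p);np.savez("w1",T=p["camera_from_world"],f=240/np.tan(np.radians(p["fovy"])/2),c=[p["cx"],p["cy"]])
E
```

```text
time: 1.77
tool_pos: [432.3, -57.4, 213.5]
tcp_rot: [-3.141, 0.0, 0.938]
contact_force: [-0.7, -0.3, 0.3]
grip_width: 91.8
finger_force: 0.0
time: 2.6
tool_pos: [564.3, 145.9, 199.2]
tcp_rot: [-3.141, -0.001, 1.24]
contact_force: [-1.9, -0.2, -0.3]
grip_width: 91.8
finger_force: 0.0
{'fovy': 65.70646984690485, 'cx': 322.45000092096853, 'cy': 237.38167933293008, 'camera_from_world': array([[ 9.45273027e-01, -3.26277631e-01, -1.34635327e-03,
        -4.85148939e+02],
       [-3.15102673e-01, -9.13952839e-01,  2.55735241e-01,
         2.88355783e+02],
       [-8.46711921e-02, -2.41315386e-01, -9.66745920e-01,
         4.28679401e+02],
       [ 0.00000000e+00,  0.00000000e+00,  0.00000000e+00,
         1.00000000e+00]])}
```

View pics/w1.png

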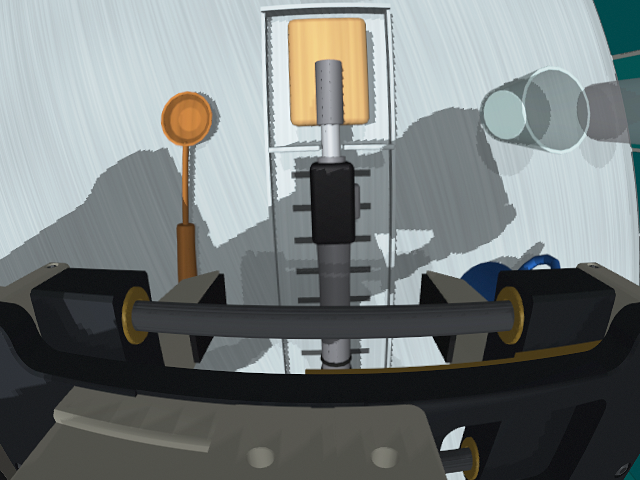

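The wrist picture shows the black housing, x 312–354 and rows 163–243, with its button on the right at (357,185–218). The end plate is at row ~148 and the tube axis runs from (329,60) to (333,355).

```bash
cat >> h.py <<'E'
def wat(file,u,v,z):
    k=np.load(file);d=np.array([u,v])-k["c"];r=np.hypot(*d);t=r/k["f"]
    R=k["T"][:3,:3];c=-R.T@k["T"][:3,3]
    w=R.T@np.array([*(d/r*np.sin(t)),np.cos(t)]);return (c+w*(z-c[2])/w[2]).round(1)
E
python3 - <<'E'
from h import *
W=lambda u,v,z:wat("w1.npz",u,v,z)
k=np.load("w1.npz");print("cam",-k["T"][:3,:3].T@k["T"][:3,3])
f,b=W(332,164,79),W(333.5,243,79);print(f,b,(f+b)/2,np.linalg.norm(f-b))
print("width",np.linalg.norm(W(313,240,79)-W(354,240,79)),"btn ctr",W(357.5,201.5,62))
p,q=W(328.5,62,68),W(335,345,75);print("axis",p,q,np.arctan2(*(p-q)[1::-1]))
a,b2=W(265,12,26),W(389,10,26);print("tray front",(a+b2)/2)
l,r=W(269,148,26),W(392,147,26);print("plate",l,r)
L0,L1=W(267,40,26),W(283,340,26);R0,R1=W(390,40,26),W(397,260,26)
print("lips",np.arctan2(*(L0-L1)[1::-1]),np.arctan2(*(R0-R1)[1::-1]))
print(bot.get_obs()["tool_pos"],bot.get_obs()["tcp_rot"])
E
```

```text
cam [585.75668002 208.69727506 340.02814408]
[586.5 191.5  79. ] [569.1 136.9  79. ] [577.8 164.2  79. ] 57.30549711851385
width 29.9162163383005 btn ctr [595.7 157.3  62. ]
axis [608.8 263.1  68. ] [542.4  52.4  75. ] 1.2655081361946467
tray front [627.2 317.9  26. ]
plate [541.1 218.6  26. ] [639.7 185.9  26. ]
lips 1.2687770342446107 1.2903015148223025
[563.16521051 144.09811643 199.14974656] [-3.14047528e+00  3.68021905e-04  1.23846434e+00]
```

```bash
python3 -m pendant '[[[0.12,0.17,0],[0,0,0.06],1],[[0.12,0.17,0],[0,0,0.06],1],[[0.12,0.17,0],[0,0,0.06],1],[[0.12,0.17,0],[0,0,0.06],1],[[0,0,-0.6],[0,0,0],1],[[0,0,-0.6],[0,0,0],1],[[0,0,-0.6],[0,0,0],1],[[0,0,-0.6],[0,0,0],1],[[0,0,-0.6],[0,0,0],1],[[0,0,-0.6],[0,0,0],1]]'
python3 -m pendant '[[[0,0,-0.3],[0,0,0],1],[[0,0,-0.3],[0,0,0],1],[[0,0,-0.2],[0,0,0],1],[[0,0,-0.2],[0,0,0],1],[[0,0,0],[0,0,0],1],[[0,0,0],[0,0,0],1],[[0,0,0],[0,0,0],1],[[0,0,0],[0,0,0],1],[[0,0,0],[0,0,0],1],[[0,0,0],[0,0,0],1]]'
python3 - <<'E'
from h import *
cv2.imwrite("pics/w2.png",bot.capture("wrist"))
E
```

```text
time: 3.48
tool_pos: [577.6, 162.7, 91.7]
tcp_rot: [3.141, -0.0, 1.264]
contact_force: [-0.3, 0.3, 0.2]
grip_width: 92.0
finger_force: 0.0
time: 4.32
tool_pos: [577.5, 162.8, 62.7]
tcp_rot: [3.141, -0.0, 1.265]
contact_force: [0.4, -0.0, 0.1]
grip_width: 91.9
finger_force: 0.0
```

View pics/w2.png

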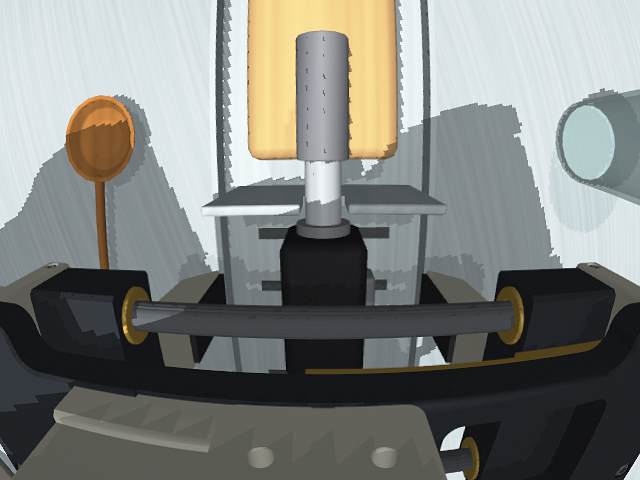

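The housing (columns 281–366) is centred between the fingers (222–422), the tube sits in the slot at (323,205), and nothing else is near. Closing now.

```bash
python3 -m pendant '[[[0,0,-0.1],[0,0,0],1],[[0,0,0],[0,0,0],-1],[[0,0,0],[0,0,0],-1],[[0,0,0],[0,0,0],-1],[[0,0,0],[0,0,0],-1],[[0,0,0],[0,0,0],-1],[[0,0,0],[0,0,0],-1],[[0,0,0],[0,0,0],-1],[[0,0,0],[0,0,0],-1],[[0,0,0],[0,0,0],-1]]'
```

```text
time: 5.2
tool_pos: [577.8, 162.7, 59.4]
tcp_rot: [3.14, -0.0, 1.265]
contact_force: [3.6, -1.8, -1.1]
grip_width: 36.2
finger_force: 1.7
```

```bash
python3 -m pendant '[[[0,0,0],[0,0,0],-1],[[0,0,0],[0,0,0],-1],[[0,0,0],[0,0,0],-1],[[0,0,0],[0,0,0],-1],[[0,0,0],[0,0,0],-1],[[0,0,0],[0,0,0],-1],[[0,0,0],[0,0,0],-1],[[0,0,0],[0,0,0],-1],[[0,0,0],[0,0,0],-1],[[0,0,0],[0,0,0],-1]]'
```

```text
time: 6.03
tool_pos: [577.4, 162.8, 59.4]
tcp_rot: [3.141, -0.0, 1.265]
contact_force: [1.8, -1.1, 0.8]
grip_width: 32.1
finger_force: 30.0
```

```bash
python3 -m pendant '[[[-0.06,-0.191,0],[0,0,0],-1],[[-0.06,-0.191,0],[0,0,0],-1],[[-0.06,-0.191,0],[0,0,0],-1],[[-0.06,-0.191,0],[0,0,0],-1],[[-0.06,-0.191,0],[0,0,0],-1],[[-0.06,-0.191,0],[0,0,0],-1],[[-0.06,-0.191,0],[0,0,0],-1],[[-0.06,-0.191,0],[0,0,0],-1],[[-0.06,-0.191,0],[0,0,0],-1],[[-0.06,-0.191,0],[0,0,0],-1]]'
python3 -m pendant '[[[-0.06,-0.191,0],[0,0,0],-1],[[-0.06,-0.191,0],[0,0,0],-1],[[-0.06,-0.191,0],[0,0,0],-1],[[-0.06,-0.191,0],[0,0,0],-1],[[-0.06,-0.191,0],[0,0,0],-1],[[-0.06,-0.191,0],[0,0,0],-1],[[-0.06,-0.191,0],[0,0,0],-1],[[0,0,0],[0,0,0],-1],[[0,0,0],[0,0,0],-1],[[0,0,0],[0,0,0],-1]]'
```

```text
time: 6.87
tool_pos: [559.0, 105.0, 59.2]
tcp_rot: [-3.141, 0.0, 1.265]
contact_force: [0.2, 4.8, 3.1]
grip_width: 31.7
finger_force: 30.0
time: 7.7
tool_pos: [546.6, 64.5, 59.2]
tcp_rot: [-3.142, 0.001, 1.264]
contact_force: [-0.6, -2.7, 2.4]
grip_width: 31.6
finger_force: 30.0
```

```bash
python3 -m pendant '[[[-0.04,-0.127,0],[0,0,0],-1],[[-0.04,-0.127,0],[0,0,0],-1],[[-0.04,-0.127,0],[0,0,0],-1],[[-0.04,-0.127,0],[0,0,0],-1],[[-0.03,-0.096,0],[0,0,0],-1],[[-0.03,-0.096,0],[0,0,0],-1],[[0,0,0],[0,0,0],-1],[[0,0,0],[0,0,0],-1],[[0,0,0],[0,0,0],-1],[[0,0,0],[0,0,0],-1]]'
python3 - <<'E'
from h import *
cv2.imwrite("pics/w3.png",bot.capture("wrist"))
p=bot.camera_params("wrist");np.savez("w3",T=p["camera_from_world"],f=240/np.tan(np.radians(p["fovy"])/2),c=[p["cx"],p["cy"]])
E
```

```text
time: 8.53
tool_pos: [539.9, 44.0, 59.2]
tcp_rot: [-3.141, 0.001, 1.265]
contact_force: [0.8, -3.3, 0.9]
grip_width: 31.9
finger_force: 30.0
```

View pics/w3.png

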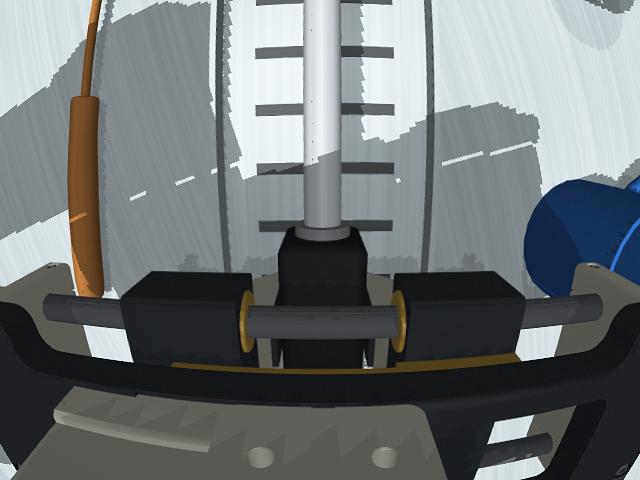

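The bare aluminium tube now runs from the housing (323,230) past the top of the picture, so it is drawing out. I'll keep going gently to the end stop.

```bash
python3 -m pendant '[[[-0.02,-0.064,0],[0,0,0],-1],[[-0.02,-0.064,0],[0,0,0],-1],[[-0.02,-0.064,0],[0,0,0],-1],[[0,0,0],[0,0,0],-1],[[0,0,0],[0,0,0],-1],[[0,0,0],[0,0,0],-1],[[0,0,0],[0,0,0],-1],[[0,0,0],[0,0,0],-1],[[0,0,0],[0,0,0],-1],[[0,0,0],[0,0,0],-1]]'
```

```text
time: 9.42
tool_pos: [538.2, 38.6, 59.2]
tcp_rot: [-3.141, 0.0, 1.265]
contact_force: [1.2, 2.3, -1.2]
grip_width: 31.9
finger_force: 30.0
```

```bash
python3 -m pendant '[[[-0.02,-0.064,0],[0,0,0],-1],[[-0.02,-0.064,0],[0,0,0],-1],[[-0.01,-0.032,0],[0,0,0],-1],[[0,0,0],[0,0,0],-1],[[0,0,0],[0,0,0],-1],[[0,0,0],[0,0,0],-1],[[0,0,0],[0,0,0],-1],[[0,0,0],[0,0,0],-1],[[0,0,0],[0,0,0],-1],[[0,0,0],[0,0,0],-1]]'
```

```text
time: 10.25
tool_pos: [536.8, 34.0, 59.2]
tcp_rot: [3.142, -0.0, 1.265]
contact_force: [2.0, 5.0, -0.5]
grip_width: 31.7
finger_force: 30.0
```

```bash
python3 -m pendant '[[[-0.02,-0.064,0],[0,0,0],-1],[[-0.01,-0.032,0],[0,0,0],-1],[[0,0,0],[0,0,0],-1],[[0,0,0],[0,0,0],-1],[[0,0,0],[0,0,0],-1],[[0,0,0],[0,0,0],-1],[[0,0,0],[0,0,0],-1],[[0,0,0],[0,0,0],-1],[[0,0,0],[0,0,0],-1],[[0,0,0],[0,0,0],-1]]'
python3 - <<'E'
from h import *
cv2.imwrite("pics/t4.png",bot.capture("top"))
im=cv2.imread("pics/t4.png")[195:290,205:355]
cv2.imwrite("pics/crop4.png",cv2.resize(im,None,fx=5,fy=5,interpolation=cv2.INTER_CUBIC))
for i in range(3): bot.capture("top");print(bot.get_obs()["contact_force"])
E
```

```text
time: 11.08
tool_pos: [537.1, 33.6, 59.3]
tcp_rot: [3.14, -0.004, 1.265]
contact_force: [6.2, 18.3, -4.4]
grip_width: 31.9
finger_force: 30.0
[ 7.06304512 17.86670267 -4.17287902]
[ 6.75926693 18.67132412 -3.79794268]
[ 7.28333466 18.09440586 -4.73334849]
```

View pics/crop4.png

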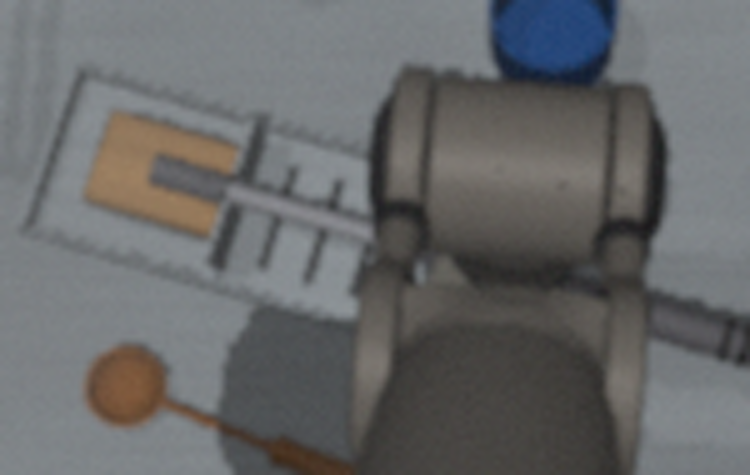

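The head's back face is against the plate (about (228,185)) and the force has risen to 19 N, which means the second stop. Next I'll ease forward, then lift.

```bash
python3 -m pendant '[[[0.02,0.064,0],[0,0,0],-1],[[0.02,0.064,0],[0,0,0],-1],[[0.02,0.064,0],[0,0,0],-1],[[0.02,0.064,0],[0,0,0],-1],[[0.01,0.032,0],[0,0,0],-1],[[0,0,0],[0,0,0],-1],[[0,0,0],[0,0,0],-1],[[0,0,0],[0,0,0],-1],[[0,0,0],[0,0,0],-1],[[0,0,0],[0,0,0],-1]]'
python3 - <<'E'
from h import *
cv2.imwrite("pics/t5.png",bot.capture("top"))
im=[cv2.imread(f"pics/t{i}.png")[205:255,215:285] for i in (4,5)]
cv2.imwrite("pics/crop5.png",cv2.resize(np.vstack(im),None,fx=5.5,fy=5.5,interpolation=cv2.INTER_CUBIC))
E
```

```text
time: 12.12
tool_pos: [538.6, 39.4, 59.3]
tcp_rot: [3.141, 0.0, 1.264]
contact_force: [-0.8, -2.0, 1.1]
grip_width: 31.8
finger_force: 30.0
```

View pics/crop5.png

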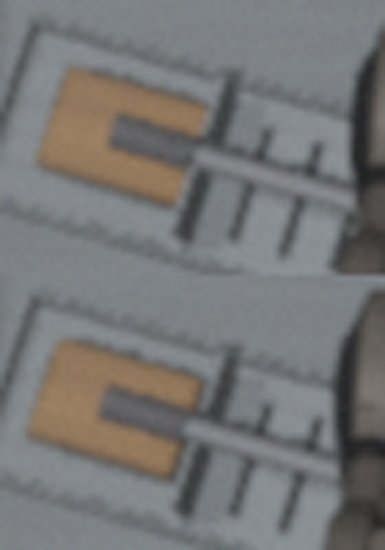

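The head followed the handle forward by about 6 mm (top crop vs bottom crop, left edge 39→29), so the telescope held and the head is off the plate. Lifting now.

```bash
python3 -m pendant '[[[0,0,0.1],[0,0,0],-1],[[0,0,0.1],[0,0,0],-1],[[0,0,0.15],[0,0,0],-1],[[0,0,0.2],[0,0,0],-1],[[0,0,0.2],[0,0,0],-1],[[0,0,0.2],[0,0,0],-1],[[0,0,0.2],[0,0,0],-1],[[0,0,0.2],[0,0,0],-1],[[0,0,0.2],[0,0,0],-1],[[0,0,0.2],[0,0,0],-1]]'
python3 -m pendant '[[[0,0,0.25],[0,0,0],-1],[[0,0,0.25],[0,0,0],-1],[[0,0,0.25],[0,0,0],-1],[[0,0,0.25],[0,0,0],-1],[[0,0,0.25],[0,0,0],-1],[[0,0,0.25],[0,0,0],-1],[[0,0,0.25],[0,0,0],-1],[[0,0,0.2],[0,0,0],-1],[[0,0,0.1],[0,0,0],-1],[[0,0,0],[0,0,0],-1]]'
python3 - <<'E'
from h import *
im=bot.capture("scene")[150:400,200:500]
cv2.imwrite("pics/s6.png",cv2.resize(im,None,fx=2.4,fy=2.4,interpolation=cv2.INTER_CUBIC))
cv2.imwrite("pics/t6.png",bot.capture("top"))
E
```

```text
time: 13.0
tool_pos: [538.6, 39.6, 112.4]
tcp_rot: [3.141, -0.0, 1.265]
contact_force: [0.2, -0.3, -3.2]
grip_width: 31.9
finger_force: 30.0
time: 13.83
tool_pos: [539.0, 39.6, 174.1]
tcp_rot: [3.14, -0.0, 1.265]
contact_force: [0.6, -0.4, -2.7]
grip_width: 32.0
finger_force: 30.0
```

View pics/s6.png

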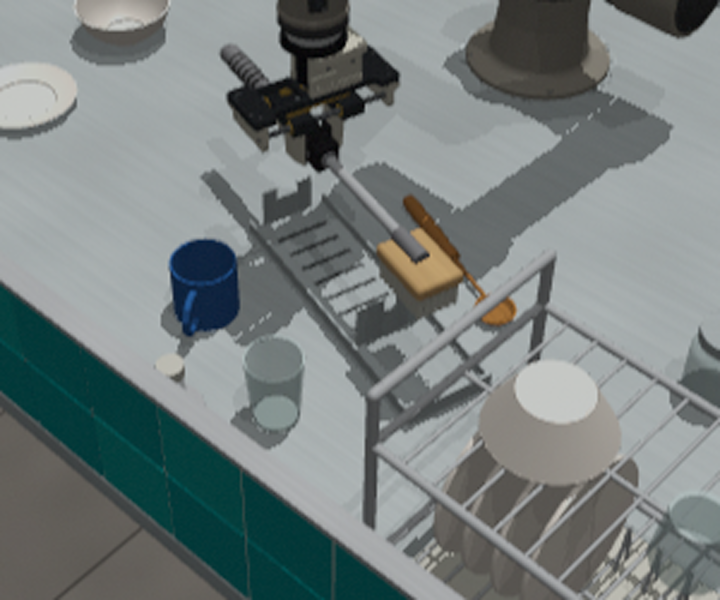

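The brush hangs level and clear of the rest, with the head block at crop (420,265), and the bystanders haven't moved. I'll check the extension numerically.

```bash
python3 - <<'E'
from h import *
p=at("scene",200+420/2.4,150+264/2.4,175);print(p,"dist",np.linalg.norm(p[:2]-[539,39.6]))
o=bot.get_obs();print(o["time"],o["contact_force"],o["finger_force"])
T=np.array(bot.camera_params("scene")["camera_from_world"]);P=bot.camera_params("scene");f=240/np.tan(np.radians(P["fovy"])/2)
b=np.array([np.cos(1.265),np.sin(1.265),0]);n=np.array([-b[1],b[0],0]);h=np.array([539,39.6,176.])
for dx in(178,264):
  for w in(-30,30):
    q=T@np.append(h+dx*b+w*n,1);u=np.array([P["cx"]+f*q[0]/q[2]-200,P["cy"]+f*q[1]/q[2]-150])*2.4;print(dx,w,u.round())
E
```

```text
[613.3 261.9 175. ] dist 234.38809696740145
13.9333 [-0.31192103  0.04497805 -2.25643242] 29.987811595201492
178 -30 [371. 241.]
178 30 [417. 222.]
264 -30 [415. 289.]
264 30 [462. 269.]
```

```bash
python3 -c "
from plant import bot
print(bot.close_job())"
```

```text
the job is handed in; nothing more can be done
None
```

The brush is drawn out to its second stop and held level about 176 mm above the counter, clear of the rest with the other things unmoved as far as the pictures show; I handed the job in at about 14 s, and no verdict was shown.

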